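# Clear the tool rest off a bench lathe and bring the tailstock up to the work

## Task

On the small bench lathe the hand tool rest is standing on the bed between the chuck and the tailstock: lift it off and set it down gently, standing upright, in the empty open tray behind the lathe. Then slide the tailstock along the bed until you feel its point bear on the end of the brass bar held in the chuck - a light, definite push that does not shove the bar back into the chuck - and leave it standing there on the bed with the point still up against the bar, ready for me to clamp. Leave the other things on the bench where they are.

Things in the scene. Friction and masses are not known exactly. Their poses are not given: they have to be found in the camera images.
- lathe: Small bench lathe, fixed. Origin on the bench under the spindle line; y runs along the bed to the headstock (chuck end), x away from the robot, z up. Bed: flat steel bar 44 mm wide (x), 55 to 75 mm above the bench, y -260 to 200 mm; grey foot 80 mm deep. Spindle axis along y, 130 mm above the bench at x 0. Chuck 52 mm across, face at y 72; headstock and motor 62 mm across, y 110 to 257 mm.
- jaws (a point): Centre of the chuck jaws' ends, on the spindle axis (lathe y 60 mm), axes as the lathe's. A brass bar (bar_c0 in the rules: its middle), 10 mm across and 120 mm long, is gripped on the axis and sticks out of the jaws towards -y by 35 to 65 mm: how far differs each time and is not measured. The jaws hold it against an end push of up to 35 N; beyond that it slips back into the chuck.
- rest: Hand tool rest (T-rest), loose, 0.2 to 0.4 kg, bolt out: lifts straight up. Origin under its centre, 65 mm above the bench when on the bed; axes as the lathe's. Shoe 66 (x) by 50 mm (y), z 0 to 22; its sole (z 10) lies on the bed, two cheeks reach 10 mm down its flanks, 2 mm play. A 24 mm post at x -10 carries the T bar; thumbscrew to x -38 at z 34. Stands alone on its cheeks.
- t_bar (a point): Middle of the tool rest's T bar, where to grip it: steel bar 9 mm thick (x), 70 mm long (y), from 9 mm below to 9 mm above this point. It lies at x -10, y 0, z 57 mm in the tool rest's frame, same axes.
- tailstock: Tailstock, loose (clamp slack), 0.4 to 0.75 kg, slides along y with 2 to 5 N of drag, more if forced askew. Origin under its centre, 65 mm above the bench on the bed; axes as the lathe's. Shoe 66 (x) by 70 mm (y), z 0 to 24, cheeks and play like the tool rest's; column 24 (x) by 56 mm (y) above it, then a round barrel. Behind it a knurled knob, 36 mm across at z 65, flat back at y -62.
- barrel (a point): Middle of the tailstock's barrel, where to grip it across x: round, 30 mm in diameter, along y from -45 to 40 mm. At x 0, y 0, z 65 mm in the tailstock's frame; on the spindle axis.
- point (a point): Tip of the tailstock's conical centre (flat end 3 mm across), at x 0, y 76, z 65 mm in the tailstock's frame; faces the bar, on the spindle axis.
- tray: Empty open aluminium tray without partitions, 140 mm (x) by 180 mm (y), walls 4 mm thick and 18 mm high, floor 4 mm above the bench. Fixed. Origin at the centre of its underside.
- bins: Partitioned blue parts tray (eight compartments with small parts), 140 by 180 by 35 mm, fixed. Origin at the centre of its underside. Bystander; it may stand in either of the two places behind the lathe.
- drivers: Round screwdriver stand, 72 mm across, with five upright screwdrivers, 115 mm high. Bystander. Origin under its centre.
- cup: Small round aluminium cup, 48 mm across, 28 mm high. Bystander. Origin under its centre.
- loupe: Black eye loupe standing on its small end, 38 mm across, 34 mm high. Bystander. Origin under its centre.
Not all that is in view belongs to the job. What is shaped like the tailstock but brown is not meant. Leave any purple look-alike of the rest alone.

How it is judged:
By the outcome, as a careful person would: the job done as asked, in the order asked, and still so for the second after the job is handed in, with the robot touching nothing.
It also fails if it takes over 58 s, if anything falls off the work surface, if the arm or the gripper's body presses on something with over 40 N, if the wrist force passes 120 N, or if a joint passes its speed limit or range.

## Robot

A 6-joint arm with a two-finger parallel gripper is mounted at the origin on the work surface. World frame = base frame: x ahead of the robot, y to its left, z up, the work surface at z = 0. Lengths are in mm, angles in rad, forces in N, time in s.
With the tool pointing down it reaches from about 350 to 775 mm from the base axis. Payload 7.3 kg.
Tool frame: the origin (TCP) lies midway between the tips of the shut fingers; the grasp point (between the pads) lies 19 mm behind it; z points along the fingers, y is the line along which they close (so a half turn about z gives the same grasp; the last joint's range is limited). The gripper opens to 92 mm and grips with 3 to 60 N. Pads are 19 mm wide; open, the fingers measure 130 mm over their backs; the gripper's body (75 mm by 190 mm) begins 47 mm behind the grasp point.
Start: joints at [1.031, 0.342, 1.524, -0, 1.275, -0.146], TCP at [201.43, 484.841, 226.741] pointing down, gripper open.
Joint ranges: [-2.53, 2.53], [-0.77, 2.02], [0.04, 2.7], [-1, 4.14], [0.28, 2.66], [-3.11, 3.11]. Speed limits (rad/s): [2.57, 2.57, 3.14, 3.14, 3.14, 3.14].

## Interface

Orientations are given as [roll, pitch, yaw] about the fixed x, y, z axes, in that order (R = Rz(yaw) Ry(pitch) Rx(roll)).
In Python, from plant import monitor, optics, workorder gives the robot as it stands. The module is installed in compiled form; this text tells all that it offers.
- The arm moves only by the tool servo_tool, never from a script. Its arguments are lists of equal length, an entry for each row: "linear": the shift along the tool's x, y, z as a fraction of full scale, a list of three; "spin": the turn about the tool's z as a fraction of full scale. In form: {"linear": [[dx, dy, dz], ...], "spin": [spin, ...]}. A call has exactly 8 rows; each row shifts and turns the commanded pose from where the row before left it, along the tool's axes as they then stand; what a row does not reach is not made up. Full scale, the value 1, is 200 mm for a shift and 90 degrees for a turn. A row lasts 1/8 s, in which the tool goes at most 62.5 mm and 10.7 degrees, less where a joint would pass 70% of its speed; a pose out of reach is approached as far as the arm can. A call with a number of a shift or a turn outside -1 to 1 is refused whole. A call with a gripper value outside its range is refused whole. "hand" is the opening, from -1 (shut) to 1 (fully open), set as the call begins (left out, the last holds). The fingers move at their own pace and stop on an object; the grip force is fixed at half the most. Time passes only in rows, so rows that do not move let the fingers close, or fill a call up. It gives the time, the measured TCP pose, the force, the opening and the grip force at its end, in the units of the state.
- monitor.get_obs(): the state, without advancing time (a new reading comes with each control period).
- optics.capture(name): name is "side" or "top" or "wrist"; returns a dict with "frame" (384x512x3 uint8, blue, green, red), "K" (3x3 intrinsics, pixels), "D" ([k1, k2, p1, p2, k3] as OpenCV has them; the pictures are not rectified), "world_to_cam" (4x4, takes a point from world to camera coordinates). Camera axes: x right, y down, z forward; pixel columns grow to the right and rows downward; lengths in mm; the calibration is good to about 2 mm. A picture is of the moment at which its call begins. There is no depth.
- workorder.close_job(): hands the job in; it is judged then, once.
The state is a dict: "time": time; "joint_positions": joint angles; "dq": joint speeds; "tau": joint torques, N m; "tool_pos": TCP position; "tcp_rot": TCP orientation; "contact_force": force on the tool from outside, world axes, zero at the start; "moment": the same for the moment, N m; "grip_width": finger opening in mm; "finger_force": force on a finger pad.
Only numpy, scipy, OpenCV 4.12 (cv2) and the standard library are available. Lean on these libraries where they do the work, as an engineer would, in place of code of your own. Each camera call takes 0.05 s, during which the arm holds its last target. There are 200 camera calls.

## Working session

There is one attempt and no reset: what is moved stays moved. The work goes in short steps, Python scripts to look and compute and a tool call to move; the robot and the scene stay as the last step left them, time stands still between calls to the robot, and variables do not carry over. Pictures are saved under pics/ and viewed, at most 11 in all, crops included, and the job is handed in when it is done.

Besides the shell and the picture viewer there is one more tool, called after "Emit:" as a command line: name --pt "numbers of a row" for each row, then --argument value for the rest. servo_tool: Moves the arm, as the interface text tells. Shift numbers are shares of 200 mm and turn numbers shares of 90 degrees, none past 1 either way. Its arguments: {"type":"object","properties":{"linear":{"type":"array","items":{"type":"array","items":{"type":"number","minimum":-1,"maximum":1}}},"spin":{"type":"array","items":{"type":"number","minimum":-1,"maximum":1}},"hand":{"type":"number"}},"required":["linear","spin"]}

```bash
mkdir -p pics
cat > h.py <<'E'
import numpy as np, cv2, pickle
from plant import monitor, optics, workorder
def snap(n,tag):
    c=optics.capture(n); pickle.dump({k:np.array(c[k]) for k in ("frame","K","D","world_to_cam")},open(f"pics/{tag}.pkl","wb")); cv2.imwrite(f"pics/{tag}.png",c["frame"]); return c
def load(tag): return pickle.load(open(f"pics/{tag}.pkl","rb"))
def ray(c,p):
    u=cv2.undistortPoints(np.array([[p]],float),c["K"],c["D"])[0,0]
    W=c["world_to_cam"]; R=W[:3,:3]; o=-R.T@W[:3,3]; d=R.T@np.array([u[0],u[1],1]); return o,d/np.linalg.norm(d)
def onz(c,p,z):
    o,d=ray(c,p); return o+d*(z-o[2])/d[2]
def tri(*cp):
    A=0;b=0
    for c,p in cp:
        o,d=ray(c,p); M=np.eye(3)-np.outer(d,d); A=A+M; b=b+M@o
    x=np.linalg.solve(A,b); return x,[float(np.linalg.norm((np.eye(3)-np.outer(d,d))@(x-o))) for o,d in [ray(c,p) for c,p in cp]]
def proj(c,X):
    W=c["world_to_cam"]; r=cv2.Rodrigues(W[:3,:3])[0]
    return cv2.projectPoints(np.atleast_2d(np.array(X,float)),r,W[:3,3].astype(float),c["K"],c["D"])[0][:,0]
E
python3 - <<'E'
from h import *
np.set_printoptions(precision=3,suppress=True)
a=[snap(n,n+"0") for n in ("side","top","wrist")]
cv2.imwrite("pics/all.png",cv2.resize(np.hstack([x["frame"] for x in a[:2]]),None,fx=.78,fy=.78))
for x in a: print(x["K"][0,0], (-x["world_to_cam"][:3,:3].T@x["world_to_cam"][:3,3]))
print(monitor.get_obs())
E
```

```text
361.8808178052268 [  38.694 -803.223  602.537]
429.6950008807016 [ 310.116 -122.496 1265.229]
275.44507474660367 [133.112 513.    384.614]
{'time': 0.15, 'joint_positions': array([ 1.031,  0.343,  1.525, -0.   ,  1.275, -0.146]), 'dq': array([ 0.001, -0.002, -0.002, -0.   , -0.001,  0.001]), 'tau': array([  0.002, -43.147, -24.435,   0.072,   0.054,  -0.   ]), 'tool_pos': array([201.269, 484.557, 226.22 ]), 'tcp_rot': array([-3.14 , -0.   ,  2.748]), 'contact_force': array([-0.661, -0.186,  0.012]), 'moment': array([-0.028,  0.031,  0.01 ]), 'finger_force': 0.0, 'grip_width': 91.3527250548702}
```

View pics/top0.png

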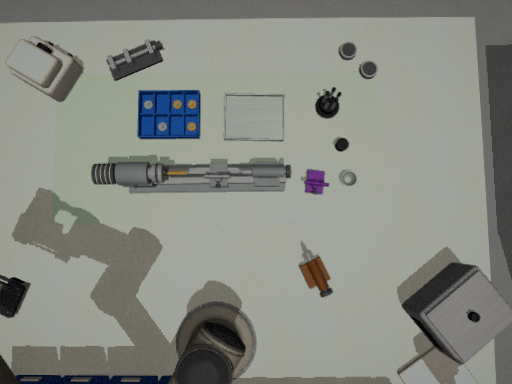

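View pics/side0.png

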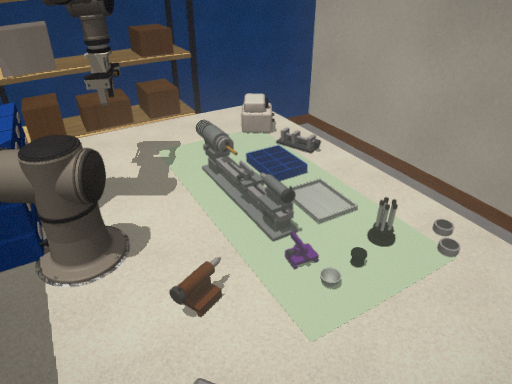

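The top view has the lathe along row ~173: chuck at (150,173), brass bar at (178,173), grey rest at (217,173), and tailstock barrel at (268,171) with its knob at (289,171). The tray is at (254,117) and the blue bins at (169,114). 

Candidates:
- Rest: the grey one on the bed (217,173), or the purple one at (316,181), which is to be left alone.
- Tailstock: the grey one on the bed (268,171), or the brown one at (315,270), which is not meant.
- Tray: the open one (254,117), or the partitioned blue one (169,114).

I choose the grey rest, the grey tailstock and the open tray, and check them in a close crop.

Run:
```python
from h import *
np.set_printoptions(precision=1,suppress=True)
t=load("top0");s=load("side0")
a=cv2.resize(t["frame"][85:205,140:300],None,fx=5,fy=5,interpolation=cv2.INTER_CUBIC)[:, :800]
cv2.imwrite("pics/c1.png",a[:600])
b=cv2.resize(s["frame"][110:230,190:350],None,fx=5,fy=5,interpolation=cv2.INTER_CUBIC)
cv2.imwrite("pics/c2.png",b)
for n,p,z in [("chuckL",(93,174),130),("bedR",(286,190),55),("bedL",(130,190),55),("rest",(217,173),122),("knob",(291,171),130)]:
  print(n,onz(t,p,z))
```

```text
chuckL [469.  318.2 130. ]
bedR [ 429.9 -203.8   55. ]
bedL [432.8 239.6  55. ]
rest [470.4 -14.6 122. ]
knob [ 473.2 -212.7  130. ]
```

View pics/c1.png

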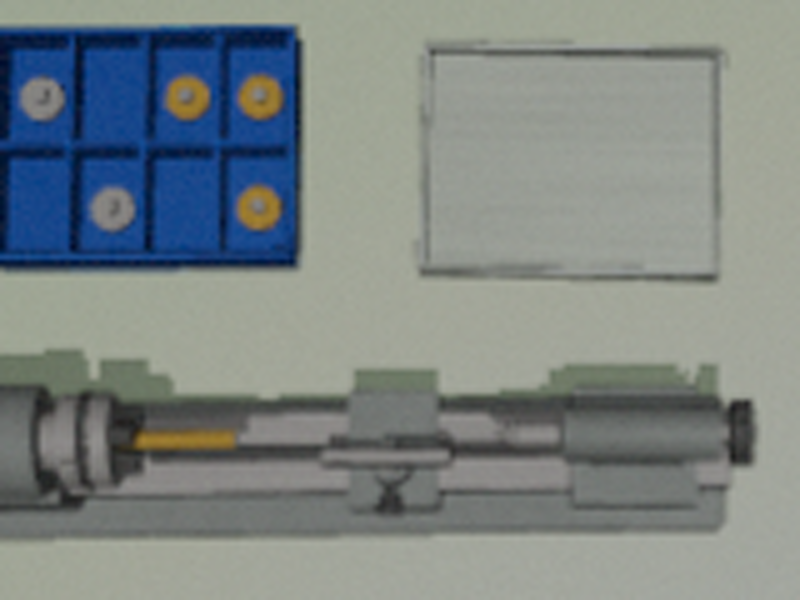

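View pics/c2.png

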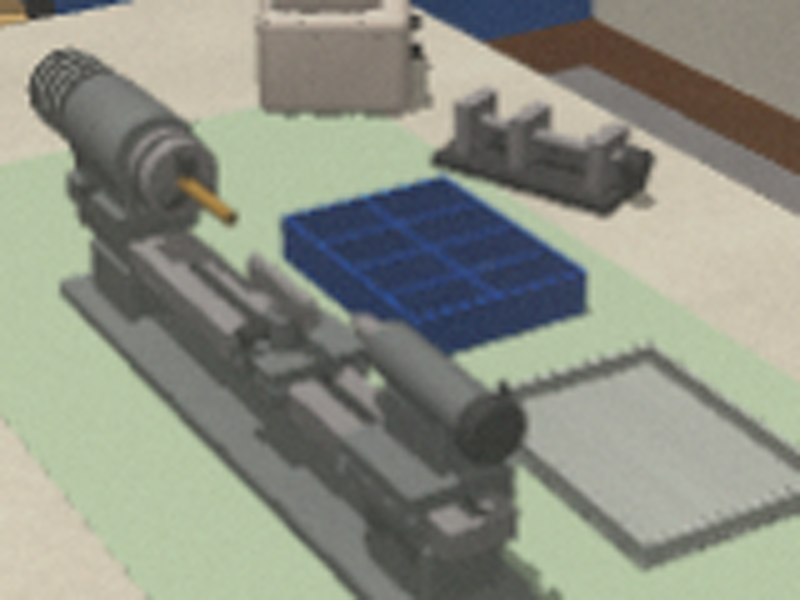

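The crops confirm the choice. The grey rest stands on the bed with its T bar at top pixels (204–230,176) and its thumbscrew towards the robot. The tailstock has a round barrel and a dark knob, and its point is at about (242,171). The brass bar ends at about (187,172), and the tray is the empty one.

First I turn the tool so the fingers close along x.

Emit:
servo_tool --pt "0 0 0" --pt "0 0 0" --pt "0 0 0" --pt "0 0 0" --pt "0 0 0" --pt "0 0 0" --pt "0 0 0" --pt "0 0 0" --spin '[0.0938,0.0938,0.0938,0.0938,0.0938,0.0938,0.0938,0.0938]'

```text
time: 1.15
tool_pos: [201.3, 484.7, 226.4]
tcp_rot: [-3.141, 0.001, 1.564]
contact_force: [0.3, -0.6, -0.0]
grip_width: 92.3
finger_force: 0.0
```

Emit:
servo_tool --pt "-0.15 0.075 0" --pt "-0.26 0.13 0" --pt "-0.26 0.13 0" --pt "-0.26 0.13 0" --pt "-0.26 0.13 0" --pt "-0.26 0.13 0" --pt "-0.26 0.13 0" --pt "-0.26 0.13 0" --spin '[0,0,0,0,0,0,0,0]'

```text
time: 2.15
tool_pos: [398.2, 88.7, 226.8]
tcp_rot: [3.141, -0.0, 1.569]
contact_force: [1.8, 1.2, -0.6]
grip_width: 91.5
finger_force: 0.0
```

Emit:
servo_tool --pt "-0.2 0.1 0" --pt "-0.2 0.1 0" --pt "-0.15 0.07 0" --pt "0 0 0" --pt "0 0 0" --pt "0 0 0" --pt "0 0 0" --pt "0 0 0" --spin '[0,0,0,0,0,0,0,0]'

```text
time: 3.15
tool_pos: [451.5, -19.1, 226.8]
tcp_rot: [3.141, -0.0, 1.57]
contact_force: [-1.1, -0.6, -0.4]
grip_width: 91.8
finger_force: 0.0
```

Run:
```python
from h import *
c=snap("wrist","w1"); print(monitor.get_obs()["tool_pos"], c["world_to_cam"]); 
cv2.imwrite("pics/w1b.png",cv2.resize(c["frame"],(800,600)))
```

```text
[451.51054822 -19.23429189 226.82218977] [[ 9.99999313e-01 -4.20004183e-04 -1.09453520e-03 -4.52220388e+02]
 [-9.89115798e-05 -9.60520178e-01  2.78210313e-01 -5.38578896e+01]
 [-1.16817264e-03 -2.78210014e-01 -9.60519559e-01  3.86065085e+02]
 [ 0.00000000e+00  0.00000000e+00  0.00000000e+00  1.00000000e+00]]
```

View pics/w1b.png

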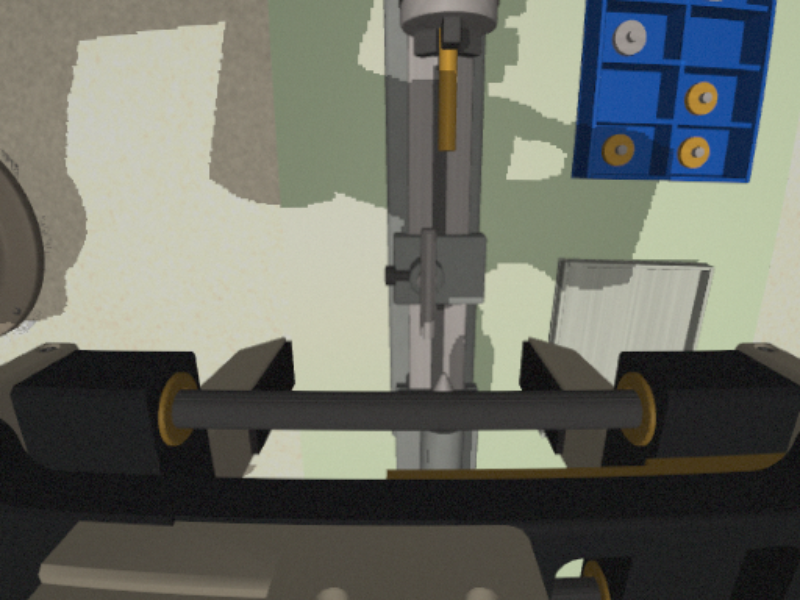

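The wrist view shows, in the 800 px image, the T bar from (428,229) to (428,335), the bar end at (447,151), the point tip at (444,373), and the tray's near corners at (562,262) and (711,265). I triangulate these with the top view.

Run:
```python
from h import *
np.set_printoptions(precision=1,suppress=True)
t=load("top0");w=load("w1");s=load("side0")
k=1.5625
f=lambda a,b:(140+a/5,85+b/5)
for n,a,b in [("T+y",f(322,457),(428.5,230)),("T-y",f(450,457),(428,335)),("barend",f(236,438),(447.5,151)),("tip",f(500,433),(444,373)),("trayNearL",f(428,45),(711,265)),("trayRobL",f(422,273),(562,262))]:
  p=(b[0]/k,b[1]/k)
  print(n,*tri((t,a),(w,p)), onz(w,p,131 if n[0]=='T' else 130 if n[0]!='t' or n=='tip' else 18))
print("tray top:",[onz(t,f(*q),18) for q in [(428,45),(720,48),(422,273),(718,278)]])
print("bed edges wrist z75",onz(w,(409/k,200/k),75),onz(w,(472/k,200/k),75))
print("bar centre rows", onz(w,(447.5/k,100/k),130),onz(w,(447.5/k,151/k),130))
# side-wrist triangulation
sf=lambda a,b:(190+a/5,110+b/5)
print("barend side",tri((s,sf(236,218)),(w,(447.5/k,151/k))))
print("T+y side",tri((s,sf(254,260)),(w,(428.5/k,230/k))))
```

```text
T+y [464.   19.  118.4] [2.209735383275029, 2.20973538327502] [465.5  20.1 131. ]
T-y [463.9 -50.  120.6] [2.7928142399590397, 2.7928142399590064] [466.1 -46.4 131. ]
barend [475.3  66.4 112.6] [2.1288666284377844, 2.1288666284378923] [475.8  65.  130. ]
tip [475.6 -76.7 123.1] [2.0378521975606074, 2.0378521975604884] [477.  -73.6 130. ]
trayNearL [724.7 -27.5  18.3] [2.919085626821418, 2.9190856268214094] [727.1 -25.4  18. ]
trayRobL [587.4 -25.   15.2] [2.668063433373468, 2.6680634333735886] [588.9 -23.3  18. ]
tray top: [array([722.9, -29.8,  18. ]), array([ 719.5, -204.1,   18. ]), array([584.3, -26.4,  18. ]), array([ 580. , -201.1,   18. ])]
bed edges wrist z75 [454.2  33.6  75. ] [498.9  33.7  75. ]
bar centre rows [475.2  92.3 130. ] [475.8  65.  130. ]
barend side (array([477.4,  64.4, 128. ]), [1.6313600723174604, 1.6313600723175066])
T+y side (array([466.3,  18.8, 123.3]), [0.4807371789460801, 0.48073717894618506])
```

T bar measured at (466, −14, ~122) and the tray centre at (653, −113). I lower to TCP z≈109, just clear of the thumbscrew.

Emit:
servo_tool --pt "0.025 0.0725 0.02" --pt "0 0 0.12" --pt "0 0 0.15" --pt "0 0 0.12" --pt "0 0 0.1" --pt "0 0 0.08" --pt "0 0 0" --pt "0 0 0" --spin '[0,0,0,0,0,0,0,0]' --hand 1

```text
time: 4.2
tool_pos: [466.8, -14.5, 109.1]
tcp_rot: [3.141, -0.0, 1.569]
contact_force: [0.3, -0.5, -0.4]
grip_width: 91.7
finger_force: 0.0
```

Emit:
servo_tool --pt "0 0 0" --pt "0 0 0" --pt "0 0 0" --pt "0 0 0" --pt "0 0 0" --pt "0 0 0" --pt "0 0 0" --pt "0 0 0" --spin '[0,0,0,0,0,0,0,0]' --hand -1

```text
time: 5.2
tool_pos: [466.4, -14.7, 109.2]
tcp_rot: [3.141, 0.0, 1.569]
contact_force: [-0.5, 0.3, 4.8]
grip_width: 16.4
finger_force: 2.4
```

Emit:
servo_tool --pt "0 0 0" --pt "0 0 0" --pt "0 0 0" --pt "0 0 0" --pt "0 0 0" --pt "0 0 0" --pt "0 0 0" --pt "0 0 0" --spin '[0,0,0,0,0,0,0,0]'

```text
time: 6.2
tool_pos: [466.1, -14.7, 109.3]
tcp_rot: [3.141, 0.0, 1.569]
contact_force: [-1.6, -0.0, 5.4]
grip_width: 11.0
finger_force: 30.5
```

Emit:
servo_tool --pt "0 0 -0.02" --pt "0 0 -0.04" --pt "0 0 -0.06" --pt "0 0 -0.08" --pt "0 0 -0.1" --pt "0 0 -0.1" --pt "0 0 0" --pt "0 0 0" --spin '[0,0,0,0,0,0,0,0]'

```text
time: 7.2
tool_pos: [465.7, -14.5, 188.3]
tcp_rot: [-3.141, -0.0, 1.569]
contact_force: [0.0, -1.1, -2.2]
grip_width: 11.0
finger_force: 30.2
```

Run:
```python
from h import *
np.set_printoptions(precision=2,suppress=True)
c=snap("side","s2"); w=snap("wrist","w2"); o=monitor.get_obs(); print(o["tool_pos"],o["contact_force"],o["moment"],o["grip_width"])
p=proj(c,[466,-14,150])[0].astype(int); x,y=max(p[0]-50,0),max(p[1]-60,0)
a=cv2.resize(c["frame"][y:y+120,x:x+100],(400,480),interpolation=cv2.INTER_CUBIC)
b=cv2.resize(w["frame"][100:340,160:360],(400,480))
print(x,y); cv2.imwrite("pics/v2.png",np.hstack([a,b]))
```

```text
[465.51 -14.52 187.91] [ 0.17  0.17 -1.79] [-0.08  0.1  -0.03] 10.759195535952626
195 98
```

View pics/v2.png

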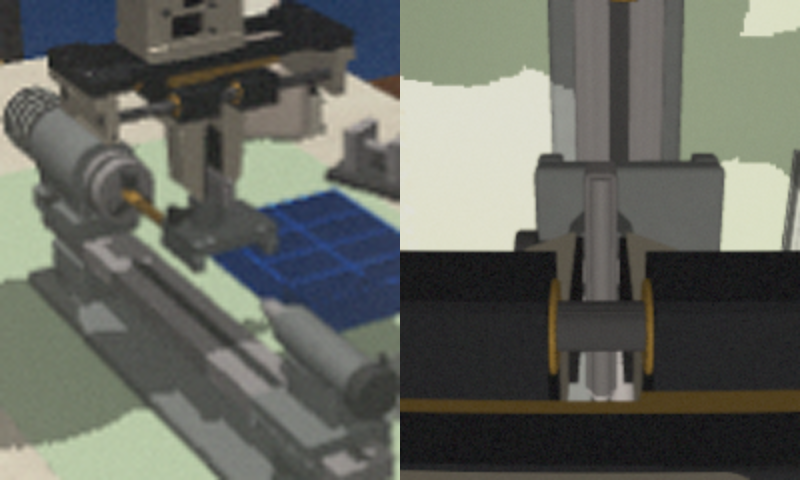

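The rest hangs level and upright between the pads. I carry it over the tray, x first to clear the tailstock.

Emit:
servo_tool --pt "0 0.07 0" --pt "0 0.15 0" --pt "0 0.2 0" --pt "-0.05 0.2 0" --pt "-0.15 0.15 0" --pt "-0.17 0.09 0" --pt "-0.09 0.03 0" --pt "-0.03 0.007 0" --spin '[0,0,0,0,0,0,0,0]'

```text
time: 8.3
tool_pos: [645.3, -113.6, 187.8]
tcp_rot: [-3.14, -0.001, 1.568]
contact_force: [-1.2, 1.2, -3.2]
grip_width: 11.4
finger_force: 30.3
```

Emit:
servo_tool --pt "0 0 0.03" --pt "0 0 0.1" --pt "0 0 0.15" --pt "0 0 0.15" --pt "0 0 0.12" --pt "0 0 0.08" --pt "0 0 0.02" --pt "0 0 0" --spin '[0,0,0,0,0,0,0,0]'

```text
time: 9.3
tool_pos: [645.6, -112.7, 59.3]
tcp_rot: [3.141, 0.0, 1.569]
contact_force: [-0.3, -1.2, -1.6]
grip_width: 11.2
finger_force: 30.3
```

Run:
```python
from h import *
np.set_printoptions(precision=2,suppress=True)
c=snap("top","t3"); s=snap("side","s3"); o=monitor.get_obs(); print(o["tool_pos"],o["contact_force"],o["moment"],o["grip_width"],o["tcp_rot"])
b=cv2.resize(s["frame"][130:250,240:400],(640,480),interpolation=cv2.INTER_CUBIC)
cv2.imwrite("pics/v3.png",b)
```

```text
[ 645.97 -112.99   59.88] [ 0.9  -0.06 -2.59] [-0.11  0.1  -0.01] 11.039129465844825 [3.14 0.   1.57]
```

View pics/v3.png

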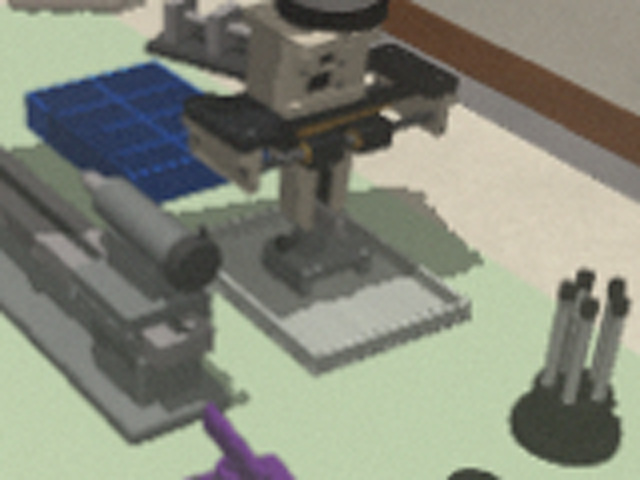

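The rest hangs inside the tray with the walls clear, about 11 mm above the floor. I lower it slowly.

Emit:
servo_tool --pt "0 0 0.01" --pt "0 0 0.01" --pt "0 0 0.01" --pt "0 0 0.006" --pt "0 0 0.005" --pt "0 0 0.005" --pt "0 0 0.004" --pt "0 0 0" --spin '[0,0,0,0,0,0,0,0]'

```text
time: 10.4
tool_pos: [645.3, -112.9, 48.6]
tcp_rot: [-3.142, -0.0, 1.569]
contact_force: [-0.6, -0.4, -1.9]
grip_width: 10.8
finger_force: 30.3
```

Emit:
servo_tool --pt "0 0 0.003" --pt "0 0 0.002" --pt "0 0 0.002" --pt "0 0 0.001" --pt "0 0 0" --pt "0 0 0" --pt "0 0 0" --pt "0 0 0" --spin '[0,0,0,0,0,0,0,0]'

```text
time: 11.4
tool_pos: [645.4, -112.9, 48.3]
tcp_rot: [3.141, 0.0, 1.569]
contact_force: [-3.9, -0.4, 6.4]
grip_width: 10.7
finger_force: 33.4
```

On the floor. I release, wait, and rise straight up.

Emit:
servo_tool --pt "0 0 -0.004" --pt "0 0 0" --pt "0 0 0" --pt "0 0 0" --pt "0 0 0" --pt "0 0 0" --pt "0 0 0" --pt "0 0 0" --spin '[0,0,0,0,0,0,0,0]' --hand 0.2

```text
time: 12.4
tool_pos: [645.3, -112.9, 47.9]
tcp_rot: [3.142, -0.0, 1.569]
contact_force: [-0.6, 0.0, 0.0]
grip_width: 54.8
finger_force: 0.0
```

Emit:
servo_tool --pt "0 0 -0.03" --pt "0 0 -0.1" --pt "0 0 -0.15" --pt "0 0 -0.2" --pt "0 0 -0.2" --pt "0 0 -0.12" --pt "0 0 -0.05" --pt "0 0 0" --spin '[0,0,0,0,0,0,0,0]'

```text
time: 13.4
tool_pos: [645.3, -112.9, 218.1]
tcp_rot: [3.141, 0.0, 1.569]
contact_force: [-0.4, -0.3, 0.5]
grip_width: 54.5
finger_force: 0.0
```

Emit:
servo_tool --pt "-0.03 -0.07 0" --pt "-0.05 -0.15 0" --pt "-0.06 -0.2 0" --pt "-0.06 -0.2 0" --pt "-0.05 -0.13 0" --pt "-0.03 -0.07 0" --pt "-0.02 -0.025 0" --pt "0 0 0" --spin '[0,0,0,0,0,0,0,0]' --hand 1

```text
time: 14.4
tool_pos: [476.6, -172.8, 217.6]
tcp_rot: [3.142, -0.0, 1.569]
contact_force: [-0.9, -0.5, 0.0]
grip_width: 91.6
finger_force: 0.0
```

Run:
```python
from h import *
np.set_printoptions(precision=2,suppress=True)
w=snap("wrist","w4"); s=snap("side","s4"); o=monitor.get_obs(); print(o["tool_pos"])
a=cv2.resize(w["frame"],(800,600))[0:400]
b=np.zeros((200,800,3),np.uint8); b[:,:200]=cv2.resize(s["frame"][170:230,280:360],(266,200))[:,:200]
b[:,300:700]=cv2.resize(s["frame"][120:220,190:390],(400,200))
cv2.imwrite("pics/v4.png",np.vstack([a,b]))
```

```text
[ 476.83 -172.48  217.68]
```

View pics/v4.png

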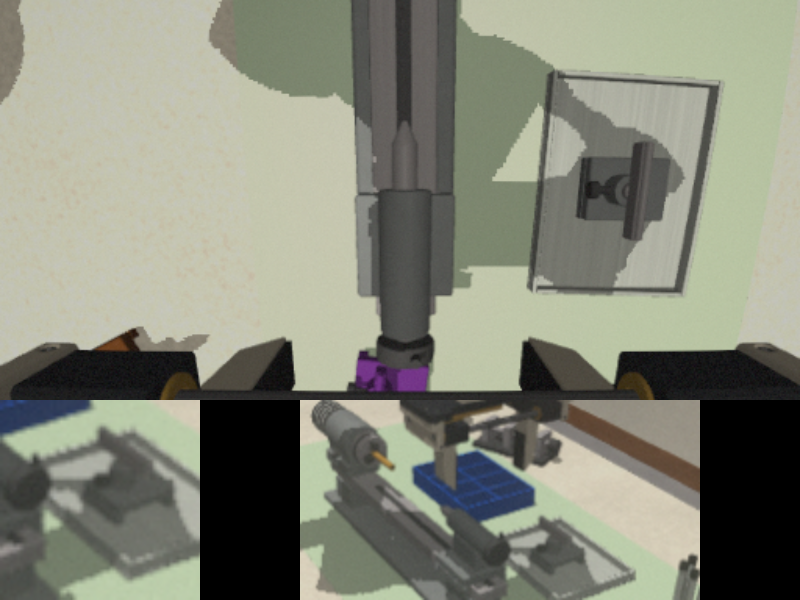

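The rest stands upright in the tray at about (625,190). The tailstock's tip is at (404,123), its barrel spans columns 379–431, and its front is at row 190 (800 px scale).

Run:
```python
from h import *
np.set_printoptions(precision=1,suppress=True)
w1=load("w1");w=load("w4");t=load("top0");k=1.5625
g=lambda a,b:(a/k,b/k)
print("tip",tri((w1,g(444,373)),(w,g(404,123))),onz(w,g(404,123),130))
print("tip top",tri((t,(240,171.5)),(w,g(404,123))))
for r in (200,260,320): print(onz(w,g(379,r),130),onz(w,g(431,r),130))
print("front",onz(w,g(404,190),145),"rear",onz(w,g(404,337),145))
print("barrel front top/w",tri((t,(140+562/5,85+430/5)),(w,g(404,190))))
```

```text
tip (array([476.7, -74.2, 128.8]), [0.3943046179167241, 0.3943046179166789]) [476.3 -74.4 130. ]
tip top (array([475.6, -74.6, 114.9]), [1.726946497594901, 1.7269464975948146])
[ 462.2 -115.4  130. ] [ 491.4 -115.5  130. ]
[ 461.5 -149.9  130. ] [ 491.9 -149.9  130. ]
[ 460.8 -187.   130. ] [ 492.4 -187.   130. ]
front [ 476.3 -109.2  145. ] rear [ 476.1 -192.   145. ]
barrel front top/w (array([ 476. , -110.2,  117.1]), [0.4430133032456058, 0.44301330324561733])
```

Tip at (476.5, −74.4, 129), bar end at y≈65, so the gap is about 139 mm. I grip the barrel at its middle.

Emit:
servo_tool --pt "0.06 0 0.05" --pt "0.0525 0 0.12" --pt "0 0 0.13" --pt "0 0 0.11" --pt "0 0 0.08" --pt "0 0 0.043" --pt "0 0 0" --pt "0 0 0" --spin '[0,0,0,0,0,0,0,0]'

```text
time: 15.5
tool_pos: [476.6, -150.1, 111.8]
tcp_rot: [3.141, 0.0, 1.569]
contact_force: [-0.3, -0.1, -0.2]
grip_width: 91.3
finger_force: 0.0
```

Emit:
servo_tool --pt "0 0 0" --pt "0 0 0" --pt "0 0 0" --pt "0 0 0" --pt "0 0 0" --pt "0 0 0" --pt "0 0 0" --pt "0 0 0" --spin '[0,0,0,0,0,0,0,0]' --hand -1

```text
time: 16.5
tool_pos: [475.9, -150.1, 111.3]
tcp_rot: [-3.141, -0.0, 1.569]
contact_force: [-1.7, -0.6, 1.4]
grip_width: 29.1
finger_force: 30.0
```

Emit:
servo_tool --pt "0.02 0 0" --pt "0.05 0 0" --pt "0.06 0 0" --pt "0.06 0 0" --pt "0.06 0 0" --pt "0.04 0 0" --pt "0.01 0 0" --pt "0 0 0" --spin '[0,0,0,0,0,0,0,0]'

```text
time: 17.5
tool_pos: [476.2, -89.6, 111.2]
tcp_rot: [-3.141, -0.001, 1.569]
contact_force: [-0.6, 0.5, 0.3]
grip_width: 29.0
finger_force: 30.0
```

Emit:
servo_tool --pt "0.02 0 0" --pt "0.05 0 0" --pt "0.06 0 0" --pt "0.06 0 0" --pt "0.05 0 0" --pt "0.03 0 0" --pt "0.01 0 0" --pt "0.01 0 0" --spin '[0,0,0,0,0,0,0,0]'

```text
time: 18.5
tool_pos: [476.3, -32.1, 111.3]
tcp_rot: [-3.141, 0.0, 1.569]
contact_force: [-1.9, -5.0, 4.0]
grip_width: 29.1
finger_force: 30.0
```

Run:
```python
from h import *
np.set_printoptions(precision=2,suppress=True)
w=snap("wrist","w5"); s=snap("side","s5"); t=snap("top","t5"); o=monitor.get_obs(); print(o["tool_pos"],o["contact_force"],o["moment"],o["tcp_rot"])
a=cv2.resize(w["frame"][0:200,180:320],(420,600)); b=cv2.resize(s["frame"][120:200,200:300],(375,300))
c=cv2.resize(t["frame"][150:195,160:260],(375,169)); d=np.zeros((600,800,3),np.uint8); d[:,:420]=a; d[:300,425:]=b; d[310:479,425:]=c
cv2.imwrite("pics/v5.png",d)
```

```text
[476.35 -31.95 111.25] [-0.54  0.43 -1.59] [-0.11  0.05 -0.03] [-3.14 -0.    1.57]
```

View pics/v5.png

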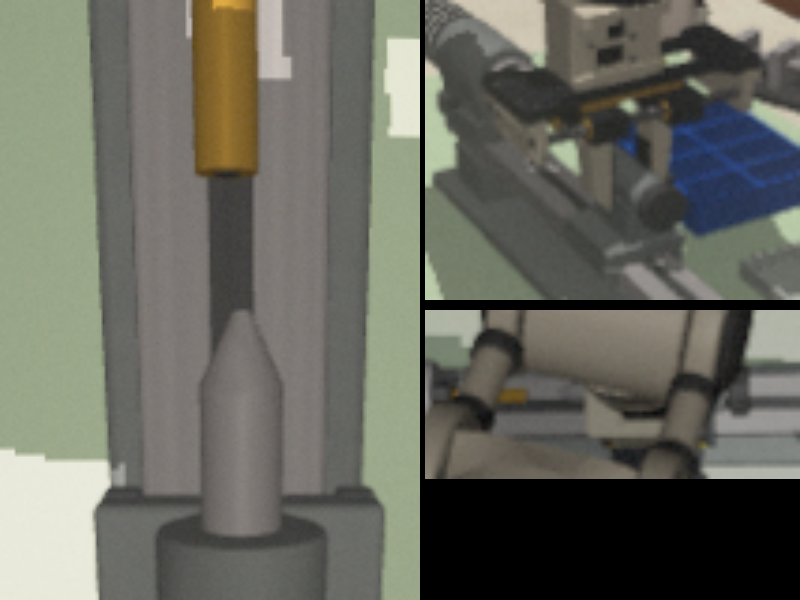

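The tip is at wrist pixel (260,104) and the bar end at (255.5,57.5).

Run:
```python
from h import *
np.set_printoptions(precision=1,suppress=True)
w=load("w5")
for n,p in [("tip",(260,104)),("barend",(255.3,57.8)),("bar mid",(255.2,20)),("bed L/R y~0",(180+136/3,50)),("",(180+328/3,50)),("bedL low",(180+143/3,150)),("",(180+325/3,150))]: print(n,onz(w,p,75 if p[1] in(50,150) else 130))
```

```text
tip [477.5  44.2 130. ]
barend [475.3  65.3 130. ]
bar mid [475.3  81.8 130. ]
bed L/R y~0 [454.8  79.3  75. ]
 [496.6  79.2  75. ]
bedL low [454.4  13.4  75. ]
 [497.4  13.4  75. ]
```

Emit:
servo_tool --pt "0.01 -0.003 0" --pt "0.02 0 0" --pt "0.02 0 0" --pt "0.015 0 0" --pt "0.01 0 0" --pt "0.005 0 0" --pt "0 0 0" --pt "0 0 0" --spin '[0,0,0,0,0,0,0,0]'

```text
time: 19.65
tool_pos: [475.8, -16.0, 111.3]
tcp_rot: [-3.141, -0.0, 1.569]
contact_force: [-0.8, -1.0, -2.2]
grip_width: 29.5
finger_force: 30.0
```

Emit:
servo_tool --pt "0.002 0 0" --pt "0.002 0 0" --pt "0.002 0 0" --pt "0.002 0 0" --pt "0.002 0 0" --pt "0 0 0" --pt "0 0 0" --pt "0 0 0" --spin '[0,0,0,0,0,0,0,0]'

```text
time: 20.65
tool_pos: [475.9, -14.1, 111.3]
tcp_rot: [-3.142, -0.0, 1.569]
contact_force: [-0.3, -1.5, -3.5]
grip_width: 29.4
finger_force: 30.0
```

Emit:
servo_tool --pt "0.001 0 0" --pt "0.001 0 0" --pt "0.001 0 0" --pt "0.001 0 0" --pt "0.001 0 0" --pt "0.001 0 0" --pt "0.001 0 0" --pt "0 0 0" --spin '[0,0,0,0,0,0,0,0]'

```text
time: 21.65
tool_pos: [475.8, -12.6, 111.3]
tcp_rot: [-3.142, -0.0, 1.569]
contact_force: [0.0, -1.0, -3.2]
grip_width: 29.6
finger_force: 30.0
```

Emit:
servo_tool --pt "0.001 0 0" --pt "0.001 0 0" --pt "0.001 0 0" --pt "0.001 0 0" --pt "0.001 0 0" --pt "0 0 0" --pt "0 0 0" --pt "0 0 0" --spin '[0,0,0,0,0,0,0,0]'

```text
time: 22.65
tool_pos: [475.9, -11.7, 111.3]
tcp_rot: [3.142, -0.0, 1.569]
contact_force: [-0.4, -0.3, -4.2]
grip_width: 29.6
finger_force: 30.0
```

Emit:
servo_tool --pt "0.001 0 0" --pt "0.001 0 0" --pt "0.001 0 0" --pt "0.001 0 0" --pt "0.001 0 0" --pt "0 0 0" --pt "0 0 0" --pt "0 0 0" --spin '[0,0,0,0,0,0,0,0]'

```text
time: 23.65
tool_pos: [475.9, -11.0, 111.3]
tcp_rot: [3.141, 0.0, 1.569]
contact_force: [-0.1, -4.9, -4.9]
grip_width: 29.3
finger_force: 30.0
```

Emit:
servo_tool --pt "0.001 0 0" --pt "0.001 0 0" --pt "0 0 0" --pt "0 0 0" --pt "0 0 0" --pt "0 0 0" --pt "0 0 0" --pt "0 0 0" --spin '[0,0,0,0,0,0,0,0]'

```text
time: 24.65
tool_pos: [475.9, -10.8, 111.3]
tcp_rot: [3.142, 0.001, 1.569]
contact_force: [-0.3, -6.6, -4.8]
grip_width: 29.0
finger_force: 30.0
```

Emit:
servo_tool --pt "0.001 0 0" --pt "0.001 0 0" --pt "0.001 0 0" --pt "0.001 0 0" --pt "0 0 0" --pt "0 0 0" --pt "0 0 0" --pt "0 0 0" --spin '[0,0,0,0,0,0,0,0]'

```text
time: 25.65
tool_pos: [476.0, -10.6, 111.3]
tcp_rot: [3.141, 0.002, 1.569]
contact_force: [-0.2, -9.8, -5.6]
grip_width: 29.0
finger_force: 30.0
```

Run:
```python
from h import *
np.set_printoptions(precision=2,suppress=True)
w=snap("wrist","w6"); o=monitor.get_obs(); print(o["tool_pos"],o["contact_force"],o["moment"])
a=cv2.resize(w["frame"][0:160,190:320],(650,600),interpolation=cv2.INTER_CUBIC)
cv2.imwrite("pics/v6.png",a)
```

```text
[476.   -10.63 111.36] [ 0.33 -9.17 -5.16] [-1.58  0.1   0.  ]
```

View pics/v6.png

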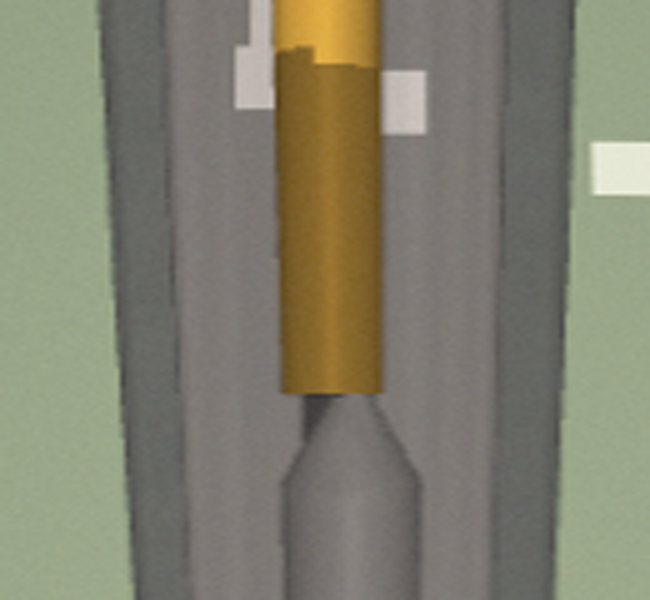

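The tip bears on the bar end at a steady ~9.5 N, with no slip. The wrist force shows I am partly carrying its weight, so I ease down 0.8 mm to seat it before releasing.

Emit:
servo_tool --pt "0 0 0.001" --pt "0 0 0.001" --pt "0 0 0.001" --pt "0 0 0.001" --pt "0 0 0" --pt "0 0 0" --pt "0 0 0" --pt "0 0 0" --spin '[0,0,0,0,0,0,0,0]'

```text
time: 26.7
tool_pos: [476.0, -10.7, 111.3]
tcp_rot: [3.141, 0.002, 1.569]
contact_force: [-2.4, -8.2, 2.4]
grip_width: 29.6
finger_force: 30.0
```

Emit:
servo_tool --pt "0 0 0" --pt "0 0 0" --pt "0 0 0" --pt "0 0 0" --pt "0 0 0" --pt "0 0 0" --pt "0 0 0" --pt "0 0 0" --spin '[0,0,0,0,0,0,0,0]' --hand 0.7

```text
time: 27.7
tool_pos: [475.9, -9.5, 110.5]
tcp_rot: [3.142, -0.0, 1.569]
contact_force: [0.3, 0.0, 0.0]
grip_width: 77.9
finger_force: 0.0
```

Emit:
servo_tool --pt "0 0 -0.03" --pt "0 0 -0.07" --pt "0 0 -0.1" --pt "0 0 -0.1" --pt "0 0 -0.1" --pt "0 0 -0.06" --pt "0 0 -0.03" --pt "0 0 0" --spin '[0,0,0,0,0,0,0,0]'

```text
time: 28.7
tool_pos: [475.9, -9.5, 208.6]
tcp_rot: [3.141, -0.0, 1.569]
contact_force: [-0.4, 0.1, -0.6]
grip_width: 77.8
finger_force: 0.0
```

Run:
```python
from h import *
np.set_printoptions(precision=2,suppress=True)
w=snap("wrist","w7"); s=snap("side","s7"); o=monitor.get_obs(); print(o["time"],o["tool_pos"],o["contact_force"])
d=np.zeros((600,800,3),np.uint8)
d[:,:400]=cv2.resize(w["frame"][0:240,180:340],(400,600),interpolation=cv2.INTER_CUBIC)
d[:300,400:]=cv2.resize(s["frame"][120:210,190:310],(400,300)); d[300:,400:]=cv2.resize(s["frame"][140:290,220:420],(400,300))
cv2.imwrite("pics/v7.png",d)
```

```text
28.8 [475.53  -9.47 207.95] [-0.78 -0.38 -0.48]
```

View pics/v7.png

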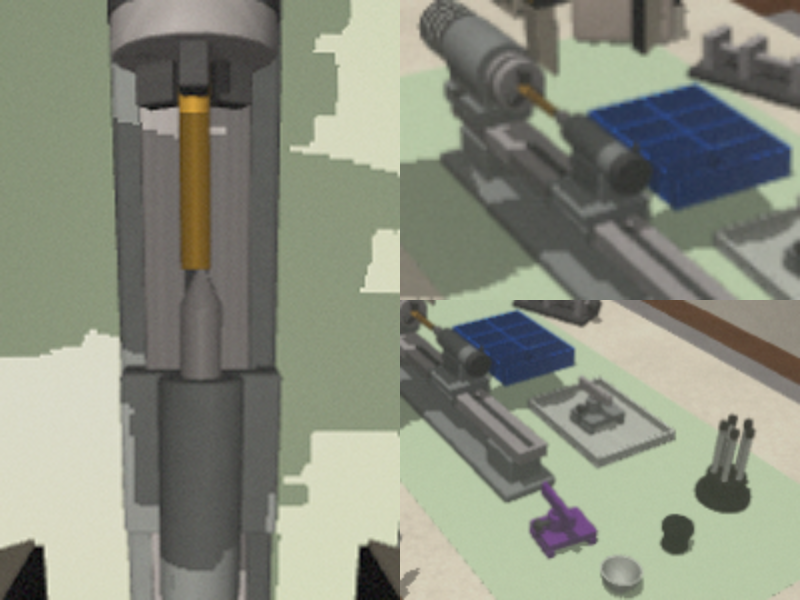

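The point abuts the bar end at (200,268) in the left panel. The tailstock stands on the bed, the rest stands upright in the tray, the bystanders are undisturbed, and the gripper is clear. I hand in.

```bash
python3 -c "
from plant import workorder; print(workorder.close_job())"
```

```text
the job is handed in; nothing more can be done
None
```

The job is handed in: the rest stands upright in the empty tray, and the tailstock stands on the bed with its point against the brass bar after a steady push of about 9 N, the bar not seen to slip; the hand-in gave no verdict.

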